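# Roll the rolling pin home and lock it on its board

## Task

Put the rolling pin away on its pastry board: with the fingertips on top of it, roll it away from you, without gripping or lifting it or dragging it along unturned, until it drops into the groove across the board and lies there fully home. Then push both wooden turn-buttons round until each points inward along the groove, right over the pin's handle, so that the pin cannot roll out. Leave everything else standing where it is.

Things in the scene. Friction and masses are not known exactly. Their poses are not given: they have to be found in the camera images.
- pastry_board: pale wooden pastry board, 280 mm (its x, away from the robot) by 460 mm (its y, to the left) by 20 mm thick, flat on the worktop and too heavy to shift. Origin: centre of its underside. A round-bottomed groove runs across it along its y, 47 mm behind the middle (at its x = +0.047).
- groove (a point): middle of the groove, at the height where the axis of the seated rolling pin lies (41 mm above the worktop). Axes as the board's: x away from the robot square to the groove, y along the groove. The groove is 5 mm deep, 31 mm wide at its mouth and has the pin's own radius, so the pin drops 5 mm into it and stays. Nothing behind it stops a pin rolled too far.
- rolling_pin: smooth wooden rolling pin, 0.55 kg, rolls easily, lying on the near part of the board roughly along the groove. Barrel 52 mm diameter, 220 mm long; 26 mm diameter handles, 356 mm overall. Origin: middle of its axis, 46 mm above the worktop on the flat (41 in the groove). y: along the pin; z: up at the start, turns as it rolls. A fingertip pressed on its top goes twice as far as the pin does.
- left_button (a joint): turn of the left turn-button (seen from the robot), rad: 0 = arm towards the board's near edge, square to the groove; negative = splayed outward to the left (open); 1.571 = arm points inward to the right, along the groove, lying over the pin's handle (closed); stop at 1.66. Closes anticlockwise seen from above, stays where left, needs about 0.4 N at the peg.
- left_button_peg (a point): centre of the top of the upright round thumb peg (13 mm diameter, standing 15 mm above the arm) near the end of the left turn-button's arm, 50 mm from the pivot; 80.5 mm above the worktop. Push the peg sideways to turn the button.
- left_button_pivot (a point): pivot of the left turn-button, at the height of the top of its arm (65.5 mm above the worktop; arm 16 mm wide, 9 mm thick, 60 mm long), on a fixed 20 mm post that stands in line with the groove, 205 mm to the left of its middle, beyond the end of the pin. Axis vertical.
- right_button (a joint): turn of the right turn-button (seen from the robot), rad: 0 = arm towards the board's near edge, square to the groove; negative = splayed outward to the right (open); 1.571 = arm points inward to the left, along the groove, lying over the pin's handle (closed); stop at 1.66. Closes clockwise seen from above, stays where left, needs about 0.4 N at the peg.
- right_button_peg (a point): centre of the top of the upright round thumb peg (13 mm diameter, standing 15 mm above the arm) near the end of the right turn-button's arm, 50 mm from the pivot; 80.5 mm above the worktop. Push the peg sideways to turn the button.
- right_button_pivot (a point): pivot of the right turn-button, at the height of the top of its arm (65.5 mm above the worktop; arm 16 mm wide, 9 mm thick, 60 mm long), on a fixed 20 mm post that stands in line with the groove, 205 mm to the right of its middle, beyond the end of the pin. Axis vertical.
- spice_jar: small spice jar with a green cap, 46 mm across, 106 mm high, standing on the board's near left corner; leave it alone. Origin: centre of its underside
- jam_jar: jam jar with a yellow lid, 66 mm across, 100 mm high, standing to the left of the board; leave it alone. Origin: centre of its underside
- lemon: whole lemon, about 78 x 55 x 56 mm, lying to the right of the board; leave it alone. Origin: at its underside
- salt_shaker: glass salt shaker, 44 mm across, 90 mm high, standing right of the board; leave it alone. Origin: centre of its underside
- mug_a: two-tone mug, 86 mm across, 88 mm high, standing behind the board; leave it alone. Origin: centre of its underside
- tumbler: drinking glass, 79 mm across, 90 mm high, standing behind the board; leave it alone. Origin: centre of its underside
- wind_up_timer: wind-up kitchen timer, 63 mm across, 53 mm high, standing behind the board; leave it alone. Origin: centre of its underside

How it is judged:
By the outcome, as a careful person would: the job done as asked, in the order asked, and still so for the second after the job is handed in, with the robot touching nothing.
It also fails if it takes over 72 s, if anything falls off the work surface, if the arm or the gripper's body presses on something with over 40 N, if the wrist force passes 120 N, or if a joint passes its speed limit or range.

## Robot

A 6-joint arm with a two-finger parallel gripper is mounted at the origin on a cart in front of the work surface, level with it; the furniture and walls round the work are solid. World frame = base frame: x ahead of the robot, y to its left, z up, the work surface at z = 0. Lengths are in mm, angles in rad, forces in N, time in s.
With the tool pointing down it reaches from about 350 to 975 mm from the base axis. Payload 7.1 kg.
Tool frame: the origin (TCP) lies at the very end of the fingers, on their centre line; the grasp point (between the pads) lies 19 mm behind it (ctrl.grasp_offset is the distance from the TCP to the grasp point, in mm); z points along the fingers, y is the line along which they close (so a half turn about z gives the same grasp; the last joint's range is limited). The gripper opens to 88 mm and grips with 3 to 60 N. Pads are 20 mm wide; open, the fingers measure 115 mm over their backs; the gripper's body (75 mm by 178 mm) begins 61 mm behind the grasp point.
Start: joints at [-1.152, 0.423, 1.63, -0, 1.089, -0.019], TCP at [264.982, -566.029, 222.675] pointing down, gripper open.
Joint ranges: [-3, 3], [-0.9, 2.11], [0.09, 2.58], [-1.31, 4.45], [0.11, 2.69], [-2.54, 2.54]. Speed limits (rad/s): [2.39, 2.39, 3.01, 3.14, 3.14, 3.14].

## Interface

Orientations are given as a rotation vector (axis times angle).
In Python, from workcell import ctrl, viewer, ticket, models gives the robot as it stands.
- The arm moves only by the tool play_rows, never from a script. Its arguments are lists of equal length, an entry for each row: "dp": the shift along the world's x, y, z in mm, a list of three; "yaw": the turn about the world's z in degrees. In form: {"dp": [[tx, ty, tz], ...], "yaw": [yaw, ...]}. A call has 1 to 8 rows; each row shifts and turns the commanded pose from where the row before left it; what a row does not reach is not made up. A row lasts 1/12 s, in which the tool goes at most 41.7 mm and 7.16 degrees, less where a joint would pass 70% of its speed; a pose out of reach is approached as far as the arm can. A call is refused whole if a number of a shift passes 41.7 or a number of a turn 7.16, either way. A call with a gripper value outside its range is refused whole. "gripper" is the closure, from 0 (fully open) to 1 (shut), set as the call begins (left out, the last holds). The fingers move at their own pace and stop on an object; the grip force is fixed at half the most. Time passes only in rows, so rows that do not move let the fingers close. It gives the time, the measured TCP pose, the force, the opening and the grip force at its end, in the units of the state.
- ctrl.get_obs(): the state, without advancing time (a new reading comes with each control period).
- viewer.get_image(name): name is "scene" or "top" or "wrist"; returns a dict with "pixels" (384x512x3 uint8, red, green, blue), "range_z" (384x512 float32, mm along the optical axis (not along the pixel's ray), 0 where there is no reading), "fx", "fy", "cx", "cy" (pixels), "T" (4x4, takes a point from camera to world coordinates); the wrist camera has in their place "hand_eye" (4x4, takes a point from camera to tool coordinates, whose origin is the TCP and whose axes are the flange's). Camera axes: x right, y up, looking along -z (the intrinsics and any distortion apply to the point x, -y, -z); pixel columns grow to the right and rows downward; lengths in mm; the calibration is good to about 2 mm. The wrist camera is an equidistant fisheye: a pixel r from the principal point sees the ray r / f radians off the axis. A picture is of the moment at which its call begins: read the wrist's pose just before it.
- ticket.close_job(): hands the job in; it is judged then, once.
Trained networks look in a picture, given as the dict that the camera call returned (one of the last four; its "shot" number tells which), for a name from the list of things; names that differ only in an ending like _2 or _b are one class to them, and where a whole thing is asked for, a point or a joint stands for the part that bears it (a point fixed in the world has none). Each returns a list of dicts, best first, with "conf" (0 to 1); they miss things now and then, are a little off and sometimes report something else, mostly with a low value. They report only what shows in the picture. A call takes as long as a camera call.
- models.look_for(picture, name): "bbox" ([centre column, centre row, width, height] in pixels, round what is visible of it).
- models.landmark_of(picture, name): "location" ([column, row] in pixels: a listed point, or the origin of a listed thing).
The state is a dict: "t": time; "qpos": joint angles; "qvel": joint speeds; "joint_torque": joint torques, N m; "ee_pos": TCP position; "orientation": TCP orientation; "ft_force": force on the tool from outside, world axes, zero at the start; "moment": the same for the moment, N m; "width": finger opening in mm; "grasp_force": force on a finger pad.
Only numpy, scipy, OpenCV 4.12 (cv2) and the standard library are available. Lean on these libraries where they do the work, as an engineer would, in place of code of your own. Each camera call takes 0.05 s, during which the arm holds its last target. There are 200 camera calls.

## Working session

There is one attempt and no reset: what is moved stays moved. The work goes in short steps, Python scripts to look and compute and a tool call to move; the robot and the scene stay as the last step left them, time stands still between calls to the robot, and variables do not carry over. Pictures are saved under pics/ and viewed, at most 10 in all, crops included, and the job is handed in when it is done.

Besides the shell and the picture viewer there is one more tool, called after "Request:" as name([rows], argument=value, ...), one row to a line, values as JSON. play_rows: Moves the arm, as the interface text tells. Its arguments: {"type":"object","properties":{"dp":{"type":"array"},"yaw":{"type":"array"},"gripper":{"type":"number"}},"required":["dp","yaw"]}

```bash
mkdir -p pics
cat > h.py <<'E'
import numpy as np,cv2
from workcell import ctrl,viewer,ticket,models
def ray(im,u,v):
    d=np.array([(u-im['cx'])/im['fx'],-(v-im['cy'])/im['fy'],-1.]);T=np.array(im['T']);return T[:3,3],T[:3,:3]@d
def atz(im,u,v,z):
    o,d=ray(im,u,v);return o+d*(z-o[2])/d[2]
def save(im,n): cv2.imwrite('pics/'+n+'.png',cv2.cvtColor(im['pixels'],cv2.COLOR_RGB2BGR))
Z=dict(pastry_board=0,groove=41,rolling_pin=46,left_button_peg=80.5,left_button_pivot=65.5,right_button_peg=80.5,right_button_pivot=65.5,spice_jar=0,jam_jar=0,lemon=0,salt_shaker=0,mug_a=0,tumbler=0,wind_up_timer=0)
def find(im,names=Z):
    for n in names:
        for r in models.landmark_of(im,n)[:2]:
            print(n,round(r['conf'],2),np.round(r['location'],1),atz(im,*r['location'],Z[n]).round(1))
E
python3 - <<'E'
from h import *
for c in('top','scene'):
    im=viewer.get_image(c);save(im,c+'0');print(c,im.get('dist'),[k for k in im]);find(im)
o=ctrl.get_obs();print(o['t'],o['ee_pos'],o['orientation'],o['width'],o['ft_force'])
E
```

```text
top None ['pixels', 'range_z', 'fx', 'fy', 'cx', 'cy', 'T', 'shot']
pastry_board 0.77 [238.8 208.8] [488.9  54.    0. ]
groove 0.95 [243.  191.2] [541.7  40.6  41. ]
rolling_pin 0.62 [242.5 218.1] [454.2  40.3  46. ]
rolling_pin 0.52 [174.5 233.8] [400.6 254.6  46. ]
left_button_peg 0.63 [166.9 194.5] [521.1 278.   80.5]
left_button_pivot 0.63 [176.7 179. ] [573.5 251.8  65.5]
left_button_pivot 0.53 [291.1 136.3] [ 720.4 -111.8   65.5]
right_button_peg 0.71 [240.7 216.9] [454.7  45.3  80.5]
right_button_peg 0.68 [315.2 212.6] [ 472.2 -187.5   80.5]
right_button_pivot 0.79 [306.1 201.9] [ 507.4 -160.6   65.5]
spice_jar 0.5 [175.3 232.9] [406.3 259.4   0. ]
jam_jar 0.57 [122.3 251.4] [343.6 428.2   0. ]
lemon 0.59 [371.4 205.9] [ 506.3 -384.1    0. ]
salt_shaker 0.7 [241.5 209.3] [487.4  45.1   0. ]
salt_shaker 0.52 [377.7 243.3] [ 383.5 -402.4    0. ]
mug_a 0.72 [289.1 135.4] [ 741.  -110.2    0. ]
mug_a 0.23 [371.5 205.7] [ 506.9 -384.5    0. ]
tumbler 0.49 [319.8 137.8] [ 734.6 -213.9    0. ]
tumbler 0.38 [212.9 140.7] [717.6 146.1   0. ]
wind_up_timer 0.66 [210.1 141.3] [715.4 155.
[... 372 characters left out ...]
.8] [523.6 269.3  80.5]
right_button_peg 0.38 [287.7 222.4] [ 454.  -201.9   80.5]
right_button_pivot 0.67 [289.8 216.1] [ 511.8 -174.1   65.5]
right_button_pivot 0.4 [209.7 178.6] [566.5 234.   65.5]
spice_jar 0.58 [179.9 205.1] [425.5 265.9   0. ]
jam_jar 0.37 [347.7 259. ] [ 491.7 -404.     0. ]
lemon 0.72 [348.7 257.7] [ 499.7 -403.6    0. ]
salt_shaker 0.86 [328.8 276.2] [ 382.3 -394.9    0. ]
mug_a 0.59 [304.1 201. ] [ 730.8 -104.6    0. ]
tumbler 0.82 [334. 207.] [ 757.1 -220.4    0. ]
wind_up_timer 0.76 [249.7 181.6] [740.1 167.4   0. ]
1.5 [ 264.99396865 -566.03519823  222.70435304] [3.06661095e+00 6.82178776e-01 2.11704106e-05] 87.8997832167675 [-0.96150566 -0.21907336 -0.0990595 ]
```

View pics/top0.png

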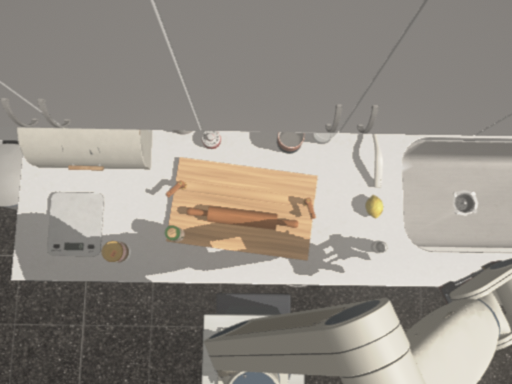

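View pics/scene0.png

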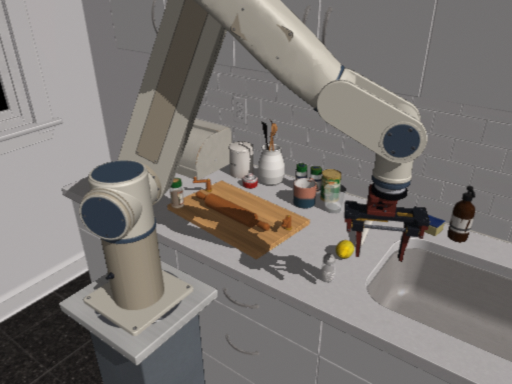

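Request:
play_rows([
  [8,32,20],
  [8,32,20],
  [8,32,20],
  [8,32,15],
  [8,35,10],
  [8,35,10],
  [8,35,10],
  [8,35,5],
], yaw=[-2,-2,-2,-2,-2,-2,-2,-2])

```text
t: 2.17
ee_pos: [329.3, -296.7, 334.0]
orientation: [3.131, 0.245, 0.002]
ft_force: [0.4, -0.1, 1.1]
width: 87.6
grasp_force: 0.0
```

Request:
play_rows([
  [12,38,0],
  [12,38,0],
  [12,38,0],
  [12,38,0],
  [12,38,0],
  [12,38,0],
  [12,38,0],
  [7,38,0],
], yaw=[-2,-2,-2,-2,-2,-2,-3,-3])

```text
t: 2.83
ee_pos: [420.7, 8.0, 333.1]
orientation: [-3.132, 0.248, -0.002]
ft_force: [0.3, 0.2, -0.1]
width: 87.7
grasp_force: 0.0
```

Request:
play_rows([
  [0,16,0],
  [0,10,0],
  [0,0,0],
  [0,0,0],
], yaw=[0,0,0,0])

```text
t: 3.17
ee_pos: [419.8, 31.7, 332.7]
orientation: [3.132, -0.242, -0.0]
ft_force: [0.2, 0.2, 0.6]
width: 87.8
grasp_force: 0.0
```

```bash
cat >> h.py <<'E'
from scipy.spatial.transform import Rotation as R
def wshot():
    o=ctrl.get_obs();im=viewer.get_image('wrist')
    T=np.eye(4);T[:3,:3]=R.from_rotvec(o['orientation']).as_matrix();T[:3,3]=o['ee_pos'];im['T']=T@np.array(im['hand_eye']);return im,o
def wray(im,u,v):
    a,b=(u-im['cx'])/im['fx'],(v-im['cy'])/im['fy'];r=np.hypot(a,b)+1e-12
    d=np.array([np.sin(r)*a/r,-np.sin(r)*b/r,-np.cos(r)]);return im['T'][:3,3],im['T'][:3,:3]@d
def watz(im,u,v,z):
    o,d=wray(im,u,v);return o+d*(z-o[2])/d[2]
def wfind(im,names=Z):
    for n in names:
        for r in models.landmark_of(im,n)[:2]:
            print(n,round(r['conf'],2),np.round(r['location'],1),watz(im,*r['location'],Z[n]).round(1))
E
python3 - <<'E'
from h import *
im,o=wshot();save(im,'w0');print(o['t'],o['ee_pos'],o['orientation'],o['qpos'],o['ft_force']);wfind(im);print(im['T'][:3,3])
E
```

```text
3.1667 [419.81819266  31.69906941 332.66383084] [ 3.13180140e+00 -2.42309682e-01 -3.03655592e-05] [ 4.74079253e-02 -2.01446949e-02  1.92701883e+00 -4.50866169e-04
  1.23479136e+00  1.77278667e+00] [0.16907759 0.19570125 0.59275002]
pastry_board 0.84 [238.9 115.7] [489.5  45.1   0. ]
groove 0.67 [238.2  84.4] [536.8  36.6  41. ]
rolling_pin 0.75 [244.1 136.2] [457.3  40.1  46. ]
left_button_peg 0.71 [ 85.6 123.3] [526.3 277.7  80.5]
left_button_pivot 0.75 [108.1  98.3] [556.6 237.8  65.5]
right_button_peg 0.75 [391.2 111.8] [ 467.5 -182.4   80.5]
right_button_pivot 0.72 [373.3  83.1] [ 513.  -165.1   65.5]
right_button_pivot 0.44 [241.9 111.5] [494.3  36.7  65.5]
spice_jar 0.84 [130.2 192.7] [390.7 264.5   0. ]
jam_jar 0.95 [ 64.3 229. ] [338.8 444.9   0. ]
lemon 0.81 [457.   90.1] [ 497.1 -380.7    0. ]
salt_shaker 0.97 [467.4 150.2] [ 375.6 -399.2    0. ]
tumbler 0.45 [458.8  88.2] [ 500.8 -386.2    0. ]
tumbler 0.22 [ 67.8 227.4] [341.2 433.8   0. ]
[485.2149693   20.93934628 494.8386056 ]
```

View pics/w0.png

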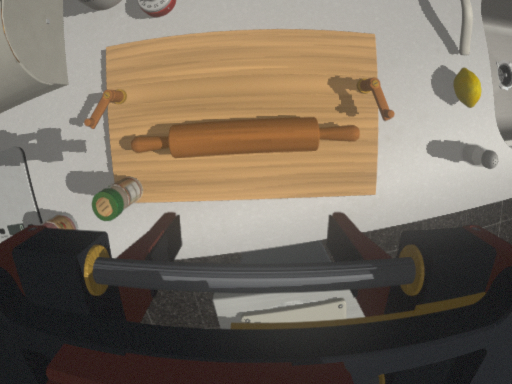

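Run:
```python
from h import *
im,o=wshot()
g=im['pixels'];hsv=cv2.cvtColor(g,cv2.COLOR_RGB2HSV)
for n,u,v,z in[('TL',107,47,20),('TR',376,34,20),('BR',376,194,20),('pvL',116,97,65.5),('pvR',374,84,65.5),('pegL',90,123,80.5),('pegR',390,114,80.5),('pinL',134,145,46),('pinR',358,133,46),('bL',170,139,46),('bR',319,134,46)]:
    print(n,watz(im,u,v,z).round(1))
a=im['range_z'];print(a.shape,(a>0).mean())
# depth: points -> world
V,U=np.mgrid[0:215:1,100:400:1];P=[]
for u,v in zip(U.ravel(),V.ravel()):
    if a[v,u]>0:
        o_,d=wray(im,u,v);dl=-(im['T'][:3,:3].T@d)[2];P.append(o_+d*a[v,u]/dl)
P=np.array(P);np.save('P.npy',P)
m=(P[:,2]>60)&(P[:,2]<78)&(abs(P[:,1]-40)<120)&(P[:,0]>400)&(P[:,0]<530);Q=P[m]
print(m.sum(),Q.mean(0),np.polyfit(Q[:,1],Q[:,0],1))
b=P[(P[:,2]>10)&(P[:,2]<28)&(P[:,0]>480)];print(len(b),b[:,2].mean())
for s in(1,-1):
    q=P[(P[:,2]>60)&(P[:,2]<90)&(s*(P[:,1]-40)>180)&(P[:,0]>440)&(P[:,0]<620)];print(len(q),q.mean(0),q.min(0),q.max(0))
```

```text
TL [655.9 250.1  20. ]
TR [ 601.1 -205.    20. ]
BR [ 325.4 -170.4   20. ]
pvL [555.5 223.9  65.5]
pvR [ 511.6 -165.8   65.5]
pegL [525.3 269.8  80.5]
pegR [ 464.4 -179.6   80.5]
pinL [475.6 216.5  46. ]
pinR [ 438.1 -136.4   46. ]
bL [473.2 154.5  46. ]
bR [444.3 -73.1  46. ]
(384, 512) 0.9163258870442709
4415 [457.77824903  40.06718976  68.74592799] [1.00459118e-01 4.53753134e+02]
23465 19.44570095744925
213 [554.60404723 243.76589013  65.15862753] [531.90794645 230.08481024  60.08792248] [571.55136314 259.60683653  69.76370212]
461 [ 488.16219375 -172.7743741    67.12840215] [ 454.67985815 -186.85624252   60.00330991] [ 522.42704906 -157.5704583    81.48693976]
```

Request:
play_rows([
  [4,1.5,-35],
  [4,1.5,-35],
  [4,1.5,-35],
  [4,1.5,-35],
  [4,1.5,-35],
  [4,1,-35],
  [3.5,1,-30],
  [0,0,-10],
], yaw=[0.6,0.6,0.6,0.5,0,0,0,0])

```text
t: 4.63
ee_pos: [445.8, 41.5, 79.3]
orientation: [3.136, -0.181, -0.008]
ft_force: [-0.4, 0.1, 0.4]
width: 87.9
grasp_force: 0.0
```

Request:
play_rows([
  [0,0,0],
  [0,0,0],
  [0,0,-3],
  [0,0,-2],
  [0,0,-2],
  [0,0,0],
], yaw=[0,0,0,0,0,0])

```text
t: 5.13
ee_pos: [447.9, 41.5, 76.4]
orientation: [-3.136, 0.181, -0.002]
ft_force: [-0.2, 0.3, -0.3]
width: 87.5
grasp_force: 0.0
```

Request:
play_rows([
  [0,0,-2],
  [0,0,-1],
  [0,0,0],
  [0,0,0],
], yaw=[0,0,0,0])

```text
t: 5.47
ee_pos: [447.4, 41.5, 72.7]
orientation: [3.136, -0.181, -0.0]
ft_force: [0.5, 0.2, -1.1]
width: 87.7
grasp_force: 0.0
```

Request:
play_rows([
  [0,0,-0.7],
  [0,0,0],
  [0,0,0],
], yaw=[0,0,0])

```text
t: 5.72
ee_pos: [447.8, 41.5, 72.2]
orientation: [-3.136, 0.181, -0.001]
ft_force: [-0.0, 0.1, 2.5]
width: 88.1
grasp_force: 1.7
```

Request:
play_rows([
  [0,0,-0.6],
  [0,0,0],
  [0,0,0],
], yaw=[0,0,0])

```text
t: 5.97
ee_pos: [448.3, 41.4, 72.0]
orientation: [-3.136, 0.181, -0.003]
ft_force: [-1.5, -1.0, 8.3]
width: 87.4
grasp_force: 4.3
```

Request:
play_rows([
  [2,-0.2,0],
  [4,-0.5,0],
  [5,-0.6,0],
  [5,-0.6,0],
  [4,-0.5,0],
  [2,-0.2,0],
  [0,0,0],
  [0,0,0],
], yaw=[0,0,0,0,0,0,0,0])

```text
t: 6.63
ee_pos: [470.8, 39.0, 72.1]
orientation: [-3.136, 0.181, -0.004]
ft_force: [0.9, 0.6, 8.7]
width: 88.2
grasp_force: 4.4
```

```bash
cat >> h.py <<'E'
def pin(im,zlo=58,zhi=80):
    a=im['range_z'];P=[]
    for v in range(0,300,1):
        for u in range(100,420,2):
            if a[v,u]>0:
                o_,d=wray(im,u,v);dl=-(im['T'][:3,:3].T@d)[2];P.append(o_+d*a[v,u]/dl)
    return np.array(P)
C=np.array([537.,34.5]);ang=np.radians(-7.);X=np.array([np.cos(ang),np.sin(ang)]);Y=np.array([-X[1],X[0]])
def board(p): d=np.asarray(p)[:2]-C;return np.array([d@X,d@Y]).round(1)
def fitpin(im):
    P=pin(im);b=(P[:,:2]-C);bx=b@X;by=b@Y
    for lo,hi in((-105,-50),(-50,50),(50,105)):
        m=(by>lo)&(by<hi)&(P[:,2]>52)&(P[:,2]<80)&(bx>-110)&(bx<60)
        if m.sum()<30: print(lo,'few',m.sum());continue
        A=np.c_[2*bx[m],2*P[m,2],np.ones(m.sum())];s=np.linalg.lstsq(A,bx[m]**2+P[m,2]**2,rcond=None)[0]
        z=P[m,2];top=np.percentile(z,98);k=z>top-3
        print('by',lo,hi,'n',m.sum(),'axis bx',s[0].round(1),'z',s[1].round(1),'r',np.sqrt(max(0,s[2]+s[0]**2+s[1]**2)).round(1),'crest',bx[m][k].mean().round(1),'top',top.round(1))
E
python3 - <<'E'
from h import *
im,o=wshot();save(im,'w1');print(o['t'],o['ee_pos'],board(o['ee_pos']),o['ft_force']);fitpin(im);wfind(im,['rolling_pin','groove'])
print([board(watz(im,*r['location'],46)) for r in models.landmark_of(im,'rolling_pin')[:1]])
E
```

```text
6.6333 [470.7547844   39.01773339  72.06454959] [-66.3  -3.6] [0.88443118 0.64382238 8.66812851]
by -105 -50 n 1970 axis bx -66.1 z 48.0 r 24.2 crest -63.9 top 72.8
by -50 50 n 5718 axis bx -67.6 z 48.5 r 24.1 crest -67.3 top 74.2
by 50 105 n 1707 axis bx -69.3 z 46.5 r 25.7 crest -66.7 top 72.7
rolling_pin 0.88 [255.  221.9] [466.9  38.2  46. ]
groove 0.79 [244.6 115. ] [537.9  36.6  41. ]
[array([-70. ,  -4.9])]
```

View pics/w1.png

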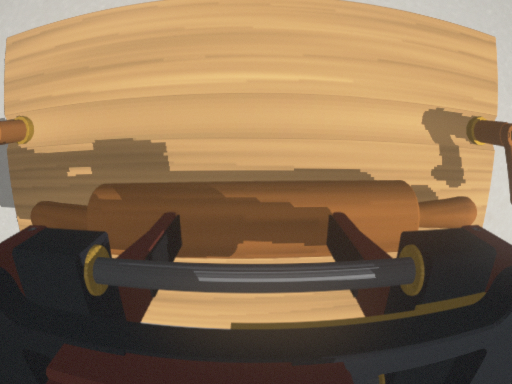

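Request:
play_rows([
  [3,-0.4,0],
  [4,-0.5,0],
  [4,-0.5,0],
  [3,-0.4,0],
  [0,0,0],
  [0,0,2],
  [0,0,6],
  [0,0,2],
], yaw=[-0.3,-0.4,-0.4,-0.3,0,0,0,0])

```text
t: 7.5
ee_pos: [483.4, 37.1, 81.8]
orientation: [3.134, -0.22, -0.0]
ft_force: [-0.4, -0.1, 0.0]
width: 88.0
grasp_force: 0.0
```

Request:
play_rows([
  [-9,1.1,0],
  [-9,1.1,0],
  [0,0,0],
  [0,0,-2],
  [0,0,-4],
  [0,0,-2.5],
  [0,0,0],
  [0,0,0],
], yaw=[0,0.4,0.5,0.5,0,0,0,0])

```text
t: 8.17
ee_pos: [465.5, 39.2, 72.5]
orientation: [3.136, -0.181, -0.001]
ft_force: [0.0, -0.2, -0.8]
width: 87.8
grasp_force: 0.0
```

Run:
```python
from h import *
im,o=wshot();print(o['t'],o['ee_pos'],board(o['ee_pos']),o['ft_force']);fitpin(im)
print([board(watz(im,*r['location'],46)) for r in models.landmark_of(im,'rolling_pin')[:1]])
```

```text
8.1667 [465.5397162   39.24047767  72.54709537] [-71.5  -4. ] [ 0.00470095 -0.21665388 -0.75161476]
by -105 -50 n 2489 axis bx -60.3 z 47.4 r 24.9 crest -59.0 top 73.0
by -50 50 n 6087 axis bx -61.8 z 47.8 r 24.7 crest -61.5 top 73.5
by 50 105 n 2070 axis bx -63.2 z 46.6 r 25.6 crest -62.1 top 72.8
[array([-64.6,  -2.9])]
```

Request:
play_rows([
  [0,0,-1],
  [0,0,-0.3],
  [2,-0.2,0],
  [4,-0.5,0],
  [5,-0.6,0],
  [6,-0.7,0],
  [6,-0.7,0],
  [5,-0.6,0],
], yaw=[0,0,-0.2,-0.2,-0.2,-0.2,-0.2,-0.2])

```text
t: 8.93
ee_pos: [494.7, 36.1, 72.1]
orientation: [-3.134, 0.214, -0.003]
ft_force: [-0.2, 1.6, 5.8]
width: 88.2
grasp_force: 2.7
```

Request:
play_rows([
  [4,-0.5,0],
  [3,-0.4,0],
  [2,-0.2,0],
  [0,0,0],
  [0,0,0],
  [0,0,2],
  [0,0,6],
  [0,0,2],
], yaw=[-0.2,-0.2,0,0,0,0,0,0])

```text
t: 9.6
ee_pos: [502.3, 34.8, 82.0]
orientation: [3.133, -0.225, -0.0]
ft_force: [-0.1, -0.7, -0.0]
width: 87.8
grasp_force: 0.0
```

Request:
play_rows([
  [-9,1.1,0],
  [-9,1.1,0],
  [0,0,0],
  [0,0,-2],
  [0,0,-4],
  [0,0,-2.5],
  [0,0,0],
  [0,0,0],
], yaw=[0,0.3,0.6,0.4,0,0,0,0])

```text
t: 10.27
ee_pos: [484.5, 37.1, 72.7]
orientation: [3.136, -0.19, -0.001]
ft_force: [-0.2, 0.5, 0.4]
width: 87.5
grasp_force: 0.0
```

Run:
```python
from h import *
im,o=wshot();print(o['t'],o['ee_pos'],board(o['ee_pos']),o['ft_force'],o['orientation']);fitpin(im)
print([board(watz(im,*r['location'],46)) for r in models.landmark_of(im,'rolling_pin')[:1]])
```

```text
10.2667 [484.49335167  37.05257543  72.71916165] [-52.4  -3.9] [-0.16367682  0.51938667  0.37464357] [ 3.13580505e+00 -1.89585468e-01 -7.90714401e-04]
by -105 -50 n 2483 axis bx -42.1 z 47.3 r 24.9 crest -40.6 top 72.8
by -50 50 n 6024 axis bx -43.6 z 47.7 r 24.8 crest -43.2 top 73.5
by 50 105 n 2037 axis bx -45.0 z 46.7 r 25.6 crest -43.7 top 72.8
[array([-45.3,  -3.8])]
```

Request:
play_rows([
  [0,0,-1.2],
  [0,0,-0.3],
  [2,-0.2,0],
  [4,-0.5,0],
  [5,-0.6,0],
  [6,-0.7,0],
  [6,-0.7,0],
  [5,-0.6,0],
], yaw=[0,0,-0.2,-0.2,-0.2,-0.2,-0.2,-0.2])

```text
t: 11.03
ee_pos: [513.7, 33.9, 72.1]
orientation: [-3.133, 0.222, -0.003]
ft_force: [0.5, 1.6, 5.0]
width: 87.9
grasp_force: 2.8
```

Request:
play_rows([
  [4,-0.5,0],
  [3,-0.4,0],
  [2,-0.2,0],
  [0,0,0],
  [0,0,0],
  [0,0,2],
  [0,0,6],
  [0,0,2],
], yaw=[-0.2,-0.2,0,0,0,0,0,0])

```text
t: 11.7
ee_pos: [521.2, 32.6, 81.9]
orientation: [3.133, -0.233, -0.001]
ft_force: [0.2, 0.5, -0.5]
width: 88.1
grasp_force: 0.0
```

Request:
play_rows([
  [-9,1.1,0],
  [-9,1.1,0],
  [0,0,0],
  [0,0,-2],
  [0,0,-4],
  [0,0,-2.3],
  [0,0,0],
  [0,0,0],
], yaw=[0,0.3,0.6,0.4,0,0,0,0])

```text
t: 12.37
ee_pos: [503.5, 34.9, 72.9]
orientation: [3.135, -0.198, -0.001]
ft_force: [0.4, -0.4, 0.1]
width: 87.6
grasp_force: 0.0
```

Run:
```python
from h import *
im,o=wshot();print(o['t'],o['ee_pos'],board(o['ee_pos']),o['ft_force'],o['orientation']);fitpin(im);save(im,'w2')
print([board(watz(im,*r['location'],46)) for r in models.landmark_of(im,'rolling_pin')[:1]],[board(watz(im,*r['location'],41)) for r in models.landmark_of(im,'groove')[:1]])
for n in ('left_button_pivot','right_button_pivot'): print(n,[(r['conf'],watz(im,*r['location'],65.5)) for r in models.landmark_of(im,n)[:2]])
```

```text
12.3667 [503.46757775  34.85079608  72.89988293] [-33.3  -3.7] [ 0.37398269 -0.36690769  0.14373165] [ 3.13530750e+00 -1.97784450e-01 -8.72454587e-04]
by -105 -50 n 2452 axis bx -24.0 z 47.5 r 24.8 crest -22.5 top 72.9
by -50 50 n 5985 axis bx -25.4 z 47.8 r 24.7 crest -25.0 top 73.6
by 50 105 n 2004 axis bx -26.8 z 46.7 r 25.5 crest -25.6 top 72.8
[array([-25.6,  -4.3])] [array([0.6, 1.3])]
left_button_pivot []
right_button_pivot [(0.7, array([ 515.76711116, -164.11756019,   65.5       ]))]
```

View pics/w2.png

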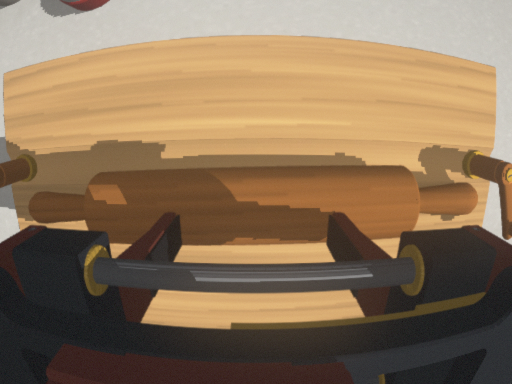

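Request:
play_rows([
  [0,0,-1.4],
  [0,0,-0.3],
  [2,-0.2,0],
  [4,-0.5,0],
  [5,-0.6,0],
  [6,-0.7,0],
  [5,-0.6,0],
  [4,-0.5,0],
], yaw=[0,0,-0.1,-0.1,-0.1,-0.1,-0.1,-0.1])

```text
t: 13.28
ee_pos: [530.6, 31.8, 72.0]
orientation: [-3.134, 0.214, -0.002]
ft_force: [0.8, 2.1, 3.4]
width: 87.7
grasp_force: 2.0
```

Request:
play_rows([
  [3,-0.4,0],
  [3,-0.4,0],
  [3,-0.4,0],
  [2,-0.2,0],
  [0,0,0],
  [0,0,0],
  [0,0,0],
], yaw=[-0.1,0,0,0,0,0,0])

```text
t: 13.87
ee_pos: [539.9, 30.3, 71.3]
orientation: [3.134, -0.217, -0.002]
ft_force: [0.5, 0.1, -0.3]
width: 87.5
grasp_force: 0.0
```

Run:
```python
from h import *
im,o=wshot();print(o['t'],o['ee_pos'],board(o['ee_pos']),o['ft_force'],o['orientation']);fitpin(im)
```

```text
13.8667 [539.92972194  30.28938226  71.28823452] [ 3.4 -3.8] [ 0.52661977  0.14662567 -0.25138775] [ 3.13394025e+00 -2.16887781e-01 -1.53083200e-03]
by -105 -50 n 1805 axis bx 3.1 z 48.3 r 19.8 crest 3.6 top 68.1
by -50 50 n 5213 axis bx 2.1 z 48.4 r 20.2 crest 7.3 top 74.3
by 50 105 n 1537 axis bx 0.9 z 42.2 r 24.9 crest 3.4 top 67.7
```

Request:
play_rows([
  [0,0,5],
  [0,0,20],
  [-5,0,35],
  [-10,0,35],
  [-15,0,35],
  [-15,0,35],
  [-15,0,35],
  [0,0,10],
], yaw=[0,0,0,0,0,0,0,0], gripper=1)

```text
t: 14.58
ee_pos: [480.2, 30.5, 286.8]
orientation: [-3.133, 0.217, -0.01]
ft_force: [0.7, 0.7, 0.5]
width: 38.0
grasp_force: 0.0
```

Request:
play_rows([
  [0,0,0],
  [0,0,0],
  [0,0,0],
], yaw=[0.4,0.4,0.2])

```text
t: 14.83
ee_pos: [480.0, 30.3, 280.0]
orientation: [3.136, -0.188, -0.004]
ft_force: [0.0, 0.0, -0.2]
width: 17.8
grasp_force: 0.0
```

```bash
cat >> h.py <<'E'
def buttons(im):
    for s in('left','right'):
        for k,z in(('peg',80.5),('pivot',65.5)):
            print(s,k,[(round(r['conf'],2),np.round(r['location']),board(watz(im,*r['location'],z))) for r in models.landmark_of(im,s+'_button_'+k)[:2]])
E
python3 - <<'E'
from h import *
im,o=wshot();print(o['t'],o['ee_pos'],board(o['ee_pos']),o['ft_force'],o['orientation'],o['width']);fitpin(im);buttons(im);save(im,'w3')
print([board(watz(im,*r['location'],41)) for r in models.landmark_of(im,'rolling_pin')[:1]],[board(watz(im,*r['location'],41)) for r in models.landmark_of(im,'groove')[:1]])
E
```

```text
14.8333 [479.96233124  30.3239015  279.96833228] [-56.1 -11.1] [ 0.04410536  0.04153033 -0.16342702] [ 3.13568975 -0.18842338 -0.00376424] 17.78603843338647
by -105 -50 n 737 axis bx 0.8 z 41.8 r 25.3 crest 0.8 top 67.9
by -50 50 n 1387 axis bx 0.5 z 41.4 r 25.6 crest 0.7 top 67.8
by 50 105 n 717 axis bx 0.5 z 41.8 r 25.3 crest 0.6 top 67.9
left peg [(0.61, array([ 71., 159.]), array([-38. , 245.5]))]
left pivot [(0.59, array([ 96., 131.]), array([ -1.7, 207.6]))]
right peg []
right pivot [(0.91, array([394., 126.]), array([   3.7, -202.4]))]
[] [array([-41.7,  -0.9])]
```

View pics/w3.png

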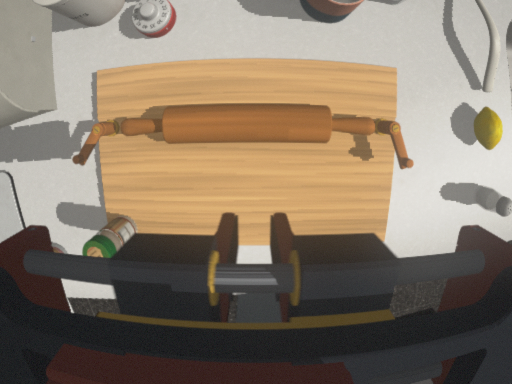

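Run:
```python
from h import *
im,o=wshot()
for n,u,v,z in(('Lpeg',79,159,80.5),('Rpeg',407,162,80.5),('Lpv',102,128,65.5),('Rpv',394,127,65.5)): print(n,board(watz(im,u,v,z)))
i=cv2.cvtColor(im['pixels'],cv2.COLOR_RGB2BGR)
cv2.imwrite('pics/c3.png',np.hstack([cv2.resize(i[100:180,60:140],None,fx=5,fy=5,interpolation=2),cv2.resize(i[100:180,350:430],None,fx=5,fy=5,interpolation=2)]))
```

```text
Lpeg [-37.8 231.5]
Rpeg [ -43.  -218.6]
Lpv [  2.2 197.9]
Rpv [   2.6 -202.2]
```

View pics/c3.png

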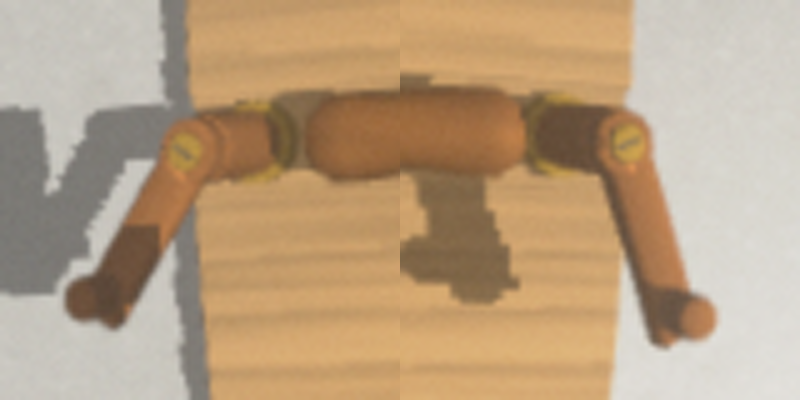

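Request:
play_rows([
  [5.7,34,-10],
  [5.7,34,-15],
  [5.7,34,-15],
  [5.7,34,-15],
  [5.7,34,-15],
  [5.7,34,-15],
  [5.7,34,-15],
  [5.6,33.6,-15],
], yaw=[0,0,0,0,0,0,0,0])

```text
t: 15.9
ee_pos: [526.0, 303.8, 165.6]
orientation: [3.136, -0.189, -0.0]
ft_force: [0.4, -0.3, 0.0]
width: 0.6
grasp_force: 0.0
```

Request:
play_rows([
  [0,0,-20],
  [0,0,-20],
  [0,0,-12],
  [0,0,0],
  [0,0,0],
], yaw=[0,0,0,0,0])

```text
t: 16.32
ee_pos: [525.8, 301.5, 114.2]
orientation: [3.135, -0.19, -0.002]
ft_force: [0.7, 0.2, 0.2]
width: 0.2
grasp_force: 0.0
```

Run:
```python
from h import *
im,o=wshot();print(o['t'],o['ee_pos'],board(o['ee_pos']),o['ft_force'],o['orientation'],o['width']);buttons(im);save(im,'w4')
```

```text
16.3167 [525.75106907 301.52699945 114.18164352] [-43.7 263.7] [0.73409864 0.15305632 0.22737583] [ 3.13505254e+00 -1.90116585e-01 -1.91039681e-03] 0.18168965162224507
left peg [(0.62, array([287., 202.]), array([-36.2, 240.3]))]
left pivot [(0.97, array([329., 148.]), array([  0. , 208.2]))]
right peg []
right pivot []
```

View pics/w4.png

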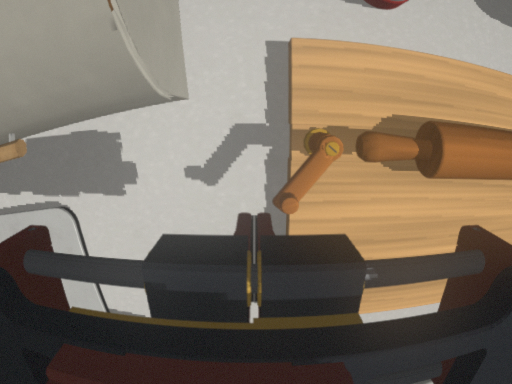

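Request:
play_rows([
  [0.6,5,0],
  [0,0,-10],
  [0,0,-14],
  [0,0,-12],
  [0,0,-7],
  [0,0,0],
  [0,0,0],
], yaw=[0,0,0,0,0,0,0])

```text
t: 17.15
ee_pos: [526.2, 306.8, 70.9]
orientation: [3.135, -0.189, -0.002]
ft_force: [-0.2, 0.5, 0.5]
width: 0.3
grasp_force: 0.0
```

Request:
play_rows([
  [-1.3,-5.9,0],
  [-1.3,-5.9,0],
  [-1.3,-5.9,0],
  [-1.3,-5.9,0],
  [-1.3,-5.9,0],
  [-1.3,-5.9,0],
  [-1.3,-5.9,0],
  [-1.3,-5.9,0],
], yaw=[0,0,0,0,0,0,0,0])

```text
t: 17.82
ee_pos: [516.1, 259.0, 71.7]
orientation: [3.136, -0.19, 0.0]
ft_force: [-0.4, 1.0, 1.1]
width: 0.3
grasp_force: 0.3
```

Request:
play_rows([
  [0.3,-4.5,0],
  [0.6,-4.3,0],
  [0.8,-4.2,0],
  [1,-4.2,0],
  [1,-4.1,0],
  [1.2,-4,0],
  [1.3,-3.8,0],
  [0,0,0],
], yaw=[0,0,0,0,0,0,0,0])

```text
t: 18.48
ee_pos: [522.8, 230.0, 71.6]
orientation: [3.136, -0.19, 0.001]
ft_force: [-0.3, 0.7, 0.5]
width: 0.5
grasp_force: 0.0
```

Run:
```python
from h import *
im,o=wshot();print(o['t'],o['ee_pos'],board(o['ee_pos']),o['ft_force'],o['orientation'],o['width']);buttons(im);save(im,'w5')
```

```text
18.4833 [522.81355362 230.02997852  71.58721412] [-37.9 192.3] [-0.34517441  0.70275193  0.52886975] [ 3.13579319e+00 -1.90267880e-01  5.02443542e-04] 0.5494030724745351
left peg [(0.96, array([282., 239.]), array([-39.3, 175.8]))]
left pivot [(0.63, array([224., 167.]), array([ -0.5, 209. ]))]
right peg []
right pivot []
```

View pics/w5.png

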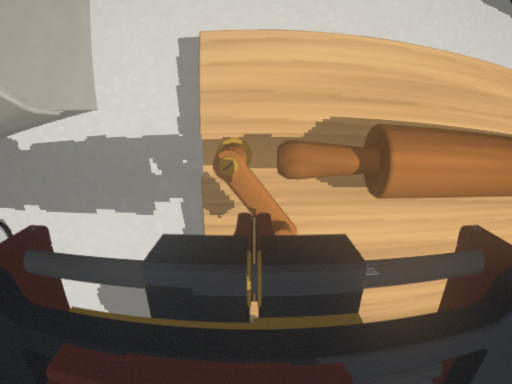

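Request:
play_rows([
  [0.7,6,0],
  [-9.2,1.1,0],
  [-9.3,1.2,0],
  [-9.3,1.1,0],
  [-1.2,-9.4,0],
  [-1.2,-9.4,0],
  [-1.2,-9.4,0],
  [-1.2,-9.5,0],
], yaw=[0,0,0,0,0,0,0,0])

```text
t: 19.4
ee_pos: [490.5, 201.2, 71.7]
orientation: [-3.136, 0.19, -0.0]
ft_force: [-0.4, 0.3, -0.9]
width: 0.2
grasp_force: 0.0
```

Request:
play_rows([
  [6,-0.7,0],
  [6,-0.7,0],
  [6,-0.7,0],
  [6,-0.7,0],
  [6,-0.7,0],
  [6,-0.7,0],
  [5,-0.6,0],
  [0,0,0],
], yaw=[0,0,0,0,0,0,0,0])

```text
t: 20.07
ee_pos: [533.3, 198.0, 71.8]
orientation: [-3.135, 0.19, -0.003]
ft_force: [0.6, 0.3, 0.7]
width: 0.7
grasp_force: 0.0
```

Run:
```python
from h import *
im,o=wshot();print(o['t'],o['ee_pos'],board(o['ee_pos']),o['ft_force'],o['orientation'],o['width']);buttons(im);save(im,'w6')
```

```text
20.0667 [533.27214186 197.95463372  71.75541327] [-23.6 161.8] [0.58390907 0.28214502 0.68317065] [-3.13493942e+00  1.89835423e-01 -3.07863656e-03] 0.6535604123091305
left peg []
left pivot [(0.66, array([178., 190.]), array([-2.000e-01,  2.063e+02]))]
right peg []
right pivot []
```

View pics/w6.png

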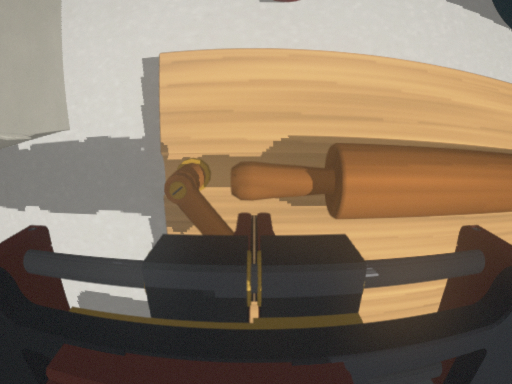

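Request:
play_rows([
  [-0.6,-3,0],
  [-9,1.1,0],
  [-9,1.1,0],
  [-9,1.1,0],
  [-9,1.1,0],
  [-8,1,0],
  [1.2,10,0],
  [1.2,10,0],
], yaw=[0,0,0,0,0,0,0,0])

```text
t: 20.98
ee_pos: [489.0, 220.6, 71.8]
orientation: [-3.136, 0.19, -0.0]
ft_force: [0.3, -0.0, 1.2]
width: 0.4
grasp_force: 0.0
```

Run:
```python
from h import *
im,o=wshot();print(o['t'],o['ee_pos'],board(o['ee_pos']),o['ft_force'],o['orientation'],o['width']);buttons(im)
im=viewer.get_image('top');i=cv2.cvtColor(im['pixels'],cv2.COLOR_RGB2BGR);cv2.imwrite('pics/t7.png',cv2.resize(i[130:260,130:340],None,fx=3.5,fy=3.5,interpolation=2))
```

```text
20.9833 [488.95616668 220.64515614  71.78820355] [-70.4 178.9] [ 0.28651219 -0.00990211  1.23380609] [-3.13577106e+00  1.89998600e-01 -1.19821464e-04] 0.42337714477512434
left peg [(0.69, array([259., 183.]), array([-39.4, 175.7]))]
left pivot [(0.64, array([203., 111.]), array([ -0.7, 207.1]))]
right peg []
right pivot [(0.2, array([478., 126.]), array([-1.2, 22.1]))]
```

Request:
play_rows([
  [6,-1.5,0],
  [6,-1.5,0],
  [6,-2,0],
  [6,-2,0],
  [6,-2.5,0],
  [6,-2.5,0],
  [6,-2.7,0],
  [5,-2.5,0],
], yaw=[0,0,0,0,0,0,0,0])

```text
t: 21.95
ee_pos: [537.8, 202.6, 71.7]
orientation: [-3.135, 0.19, -0.002]
ft_force: [-0.8, 0.8, 0.3]
width: 0.5
grasp_force: 0.2
```

Request:
play_rows([
  [0,0,0],
  [0,0,0],
], yaw=[0,0])

```text
t: 22.12
ee_pos: [537.1, 202.7, 71.7]
orientation: [-3.135, 0.19, -0.001]
ft_force: [0.3, -0.0, -0.4]
width: 0.4
grasp_force: 0.0
```

Run:
```python
from h import *
im,o=wshot();print(o['t'],o['ee_pos'],board(o['ee_pos']),o['ft_force'],o['orientation'],o['width']);buttons(im);save(im,'w8')
```

```text
22.1167 [537.05102084 202.7316048   71.69115361] [-20.5 167. ] [ 0.34527829 -0.00939205 -0.36533374] [-3.13543431e+00  1.90307738e-01 -1.34436917e-03] 0.39736509712608176
left peg [(0.72, array([270., 205.]), array([ -1.8, 157.4]))]
left pivot []
right peg []
right pivot []
```

View pics/w8.png

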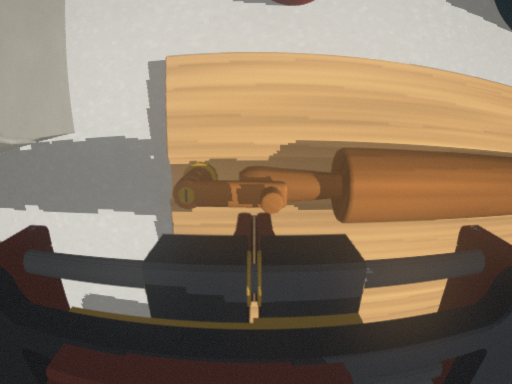

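Request:
play_rows([
  [1,-0.1,0],
  [1,-0.1,0],
  [1,-0.1,0],
  [0,0,0],
  [0,0,0],
], yaw=[0,0,0,0,0])

```text
t: 22.78
ee_pos: [539.4, 202.5, 71.6]
orientation: [-3.136, 0.19, -0.0]
ft_force: [-0.1, 0.2, 1.3]
width: 0.3
grasp_force: 0.0
```

```bash
cat >> h.py <<'E'
def cloud(im,side):
    # PCA-free: depth points of arm top (z 62-69) and peg top (78-84)
    P=pin(im);b=P[:,:2]-C;bx=b@X;by=b@Y*side;z=P[:,2]
    w=(abs(bx)<75)&(by>140)&(by<275)
    for n,lo,hi in(('arm',61,69),('peg',76,84)):
        m=w&(z>lo)&(z<hi)
        if m.sum()>5: print(n,m.sum(),'bx',np.median(bx[m]).round(1),'by',np.median(by[m]).round(1),'fit bx(by)',np.polyfit(by[m]-205,bx[m],1).round(3))
E
python3 - <<'E'
from h import *
im,o=wshot();print(o['t'],o['ee_pos'],board(o['ee_pos']),o['ft_force']);buttons(im);cloud(im,1)
E
```

```text
22.7833 [539.35880345 202.47805242  71.57406718] [-18.1 167. ] [-0.12000192  0.23163959  1.28922606]
left peg [(0.71, array([272., 207.]), array([ -0.3, 156.9]))]
left pivot [(0.61, array([186., 202.]), array([ -1.8, 207.2])), (0.6, array([464., 193.]), array([ 3. , 17.3]))]
right peg []
right pivot []
arm 1281 bx 2.1 by 185.5 fit bx(by) [-0.035  0.977]
peg 295 bx -0.7 by 158.8 fit bx(by) [ -0.424 -20.153]
```

Request:
play_rows([
  [-6,0.7,0],
  [-9,1.1,5],
  [0,0,30],
  [0,0,35],
  [-5.8,-20,35],
  [-5.8,-38,10],
  [-5.8,-38,0],
  [-5.8,-38,0],
], yaw=[0,0,0,0,0,0,0,0])

```text
t: 23.7
ee_pos: [500.4, 69.6, 188.1]
orientation: [-3.136, 0.187, -0.004]
ft_force: [0.1, -0.8, 0.7]
width: 0.5
grasp_force: 0.0
```

Request:
play_rows([
  [-5.8,-38,0],
  [-5.8,-38,0],
  [-5.8,-38,0],
  [-5.8,-38,0],
  [-5.8,-38,0],
  [-5.8,-38,0],
  [-5.8,-38,0],
  [-2,-24,0],
], yaw=[0,0,0,0,0,0,0,0])

```text
t: 24.37
ee_pos: [456.9, -222.0, 186.9]
orientation: [3.135, -0.192, 0.0]
ft_force: [0.5, -0.7, -0.4]
width: 0.2
grasp_force: 0.0
```

Request:
play_rows([
  [0,0,-25],
  [0,0,-25],
  [0,0,-12],
  [0,0,0],
  [0,0,0],
], yaw=[0,0,0,0,0])

```text
t: 24.78
ee_pos: [457.7, -219.1, 124.4]
orientation: [-3.135, 0.189, 0.002]
ft_force: [0.3, -0.2, 0.9]
width: 0.3
grasp_force: 0.0
```

Run:
```python
from h import *
im,o=wshot();print(o['t'],o['ee_pos'],board(o['ee_pos']),o['ft_force'],o['orientation']);buttons(im);cloud(im,-1)
```

```text
24.7833 [ 457.69720915 -219.06737191  124.42315452] [ -47.8 -261.3] [ 0.31573539 -0.18231233  0.89009524] [-3.13515611e+00  1.89203686e-01  2.40854853e-03]
left peg []
left pivot []
right peg [(0.61, array([203., 203.]), array([ -43.7, -224.8]))]
right pivot [(0.71, array([176., 139.]), array([   2.3, -202.8]))]
arm 761 bx -16.7 by 212.0 fit bx(by) [-1.46  -5.889]
peg 126 bx -43.8 by 223.8 fit bx(by) [ 3.8000e-02 -4.4382e+01]
```

Request:
play_rows([
  [0,0,-15],
  [0,0,-18],
  [0,0,-13],
  [0,0,-7],
  [0,0,0],
  [0,0,0],
], yaw=[0,0,0,0,0,0])

```text
t: 25.53
ee_pos: [458.7, -219.8, 71.9]
orientation: [3.136, -0.189, 0.0]
ft_force: [0.6, -0.7, 0.5]
width: 0.2
grasp_force: 0.0
```

Request:
play_rows([
  [0.8,6.2,0],
  [0.8,6.2,0],
  [0.8,6.2,0],
  [0.8,6.2,0],
  [0.8,6.2,0],
  [0.8,6.2,0],
  [0.8,6.2,0],
  [0.8,6.2,0],
], yaw=[0,0,0,0,0,0,0,0])

```text
t: 26.2
ee_pos: [464.9, -169.4, 71.6]
orientation: [-3.136, 0.189, 0.0]
ft_force: [-0.8, -0.2, -0.1]
width: 0.3
grasp_force: 0.3
```

Request:
play_rows([
  [1.1,3.7,0],
  [1.3,3.6,0],
  [1.6,3.4,0],
  [1.6,3.4,0],
  [1.8,3.4,0],
  [1.8,3.4,0],
  [1.8,3.4,0],
  [0,0,0],
], yaw=[0,0,0,0,0,0,0,0])

```text
t: 26.87
ee_pos: [476.5, -145.5, 71.7]
orientation: [3.136, -0.189, 0.001]
ft_force: [0.0, -0.2, -0.9]
width: 0.8
grasp_force: 0.0
```

Run:
```python
from h import *
im,o=wshot();print(o['t'],o['ee_pos'],board(o['ee_pos']),o['ft_force'],o['orientation']);buttons(im);cloud(im,-1)
```

```text
26.8667 [ 476.49264156 -145.4535598    71.67113201] [ -38.1 -186. ] [ 8.77297739e-04 -1.99028078e-01 -9.13987703e-01] [ 3.13585107e+00 -1.89009101e-01  1.01215937e-03]
left peg [(0.21, array([ 29., 162.]), array([  7.6, -40.7]))]
left pivot []
right peg [(0.74, array([225., 237.]), array([ -38.3, -170.5]))]
right pivot [(0.9, array([282., 161.]), array([   2.7, -202.7]))]
arm 1215 bx -10.9 by 191.3 fit bx(by) [0.865 1.06 ]
peg 195 bx -30.9 by 174.3 fit bx(by) [  0.334 -21.12 ]
```

Request:
play_rows([
  [-0.7,-6,0],
  [-9.9,1.2,0],
  [-9.9,1.2,0],
  [-9.9,1.2,0],
  [1.2,9.4,0],
  [1.2,9.4,0],
  [0,0,0],
], yaw=[0,0,0,0,0,0,0])

```text
t: 27.7
ee_pos: [447.9, -128.0, 71.7]
orientation: [-3.136, 0.188, -0.0]
ft_force: [1.0, -0.0, -0.6]
width: 0.1
grasp_force: 0.0
```

Run:
```python
from h import *
im,o=wshot();print(o['t'],o['ee_pos'],board(o['ee_pos']),o['ft_force']);buttons(im);cloud(im,-1)
```

```text
27.7 [ 447.93676949 -128.0018176    71.71051581] [ -68.6 -172.1] [ 0.9690346  -0.03483443 -0.64217023]
left peg []
left pivot []
right peg [(0.78, array([250., 180.]), array([ -35.7, -170.6]))]
right pivot [(0.74, array([ 36., 126.]), array([ -0.5, -22.6])), (0.72, array([308., 108.]), array([   2.8, -203. ]))]
arm 1378 bx -13.6 by 189.8 fit bx(by) [0.924 0.546]
peg 297 bx -37.6 by 170.6 fit bx(by) [ -0.53  -59.372]
```

Request:
play_rows([
  [6,0.2,0],
  [6,0.2,0],
  [6,0.2,0],
  [6,0.2,0],
  [6,0.2,0],
  [6,0.2,0],
  [6,0.2,0],
  [6,0.2,0],
], yaw=[0,0,0,0,0,0,0,0])

```text
t: 28.62
ee_pos: [497.1, -128.1, 71.7]
orientation: [3.136, -0.19, 0.001]
ft_force: [0.1, -0.3, 0.3]
width: 0.4
grasp_force: 0.2
```

Request:
play_rows([
  [1,0,0],
  [1,0,0],
  [0,0,0],
  [0,0,0],
], yaw=[0,0,0,0])

```text
t: 28.95
ee_pos: [497.8, -127.9, 71.6]
orientation: [-3.136, 0.19, -0.0]
ft_force: [-0.6, -0.2, 0.4]
width: 0.5
grasp_force: 0.0
```

Run:
```python
from h import *
im,o=wshot();print(o['t'],o['ee_pos'],board(o['ee_pos']),o['ft_force']);buttons(im);cloud(im,-1)
```

```text
28.95 [ 497.82009479 -127.88405404   71.60608723] [ -19.1 -165.9] [-0.62176412 -0.15379398  0.44812318]
left peg []
left pivot [(0.69, array([231., 207.]), array([  -6.1, -152.8]))]
right peg [(0.79, array([232., 208.]), array([  -1.7, -154.7]))]
right pivot [(0.96, array([315., 196.]), array([   0.6, -202.7]))]
arm 1308 bx 2.0 by 182.0 fit bx(by) [0.014 1.863]
peg 289 bx -2.6 by 155.7 fit bx(by) [ -0.365 -20.005]
```

Request:
play_rows([
  [1.3,-0.2,0],
  [1.3,-0.2,0],
  [0,0,0],
  [0,0,0],
  [0,0,0],
], yaw=[0,0,0,0,0])

```text
t: 29.62
ee_pos: [500.5, -128.2, 71.6]
orientation: [3.136, -0.189, 0.0]
ft_force: [0.6, -0.6, 0.2]
width: 0.6
grasp_force: 0.0
```

Request:
play_rows([
  [-6,0.7,0],
  [-10,1.2,0],
  [-8,3,20],
  [-8,20,38],
  [-5,32,25],
  [-5,32,25],
  [0,32,25],
  [0,32,25],
], yaw=[0,0,0,0,0,0,0,0])

```text
t: 30.28
ee_pos: [456.9, 24.8, 228.8]
orientation: [3.136, -0.191, -0.001]
ft_force: [1.0, 0.6, -0.6]
width: 0.4
grasp_force: 0.0
```

Request:
play_rows([
  [0,10,20],
  [0,0,0],
  [0,0,0],
  [0,0,0],
], yaw=[0,0,0,0])

```text
t: 30.62
ee_pos: [457.6, 33.3, 246.8]
orientation: [3.135, -0.189, -0.002]
ft_force: [-0.4, 0.3, -0.4]
width: 0.6
grasp_force: 0.0
```

Run:
```python
from h import *
im,o=wshot();print(o['t'],o['ee_pos'],board(o['ee_pos']),o['ft_force']);buttons(im);cloud(im,-1);cloud(im,1);fitpin(im)
wfind(im,['spice_jar','jam_jar','lemon','salt_shaker'])
```

```text
30.6167 [457.63522978  33.25493872 246.81084467] [-78.6 -10.9] [-0.42851791  0.25969703 -0.35657168]
left peg [(0.57, array([112., 108.]), array([  3.7, 156.2]))]
left pivot [(0.92, array([ 83., 114.]), array([  0.3, 208. ]))]
right peg [(0.95, array([377., 108.]), array([   1.5, -154.1]))]
right pivot [(0.74, array([404., 109.]), array([   3.8, -199. ]))]
arm 258 bx 0.6 by 181.5 fit bx(by) [0.011 0.795]
peg 46 bx 0.1 by 152.6 fit bx(by) [-0.045 -2.353]
arm 104 bx 0.2 by 169.6 fit bx(by) [-0.005  0.017]
peg 43 bx 0.3 by 155.5 fit bx(by) [0.025 1.5  ]
by -105 -50 n 896 axis bx 0.8 z 41.5 r 25.5 crest 0.7 top 67.8
by -50 50 n 1654 axis bx 0.6 z 41.7 r 25.4 crest 0.5 top 67.9
by 50 105 n 860 axis bx 0.6 z 41.6 r 25.4 crest 0.6 top 67.6
spice_jar 0.59 [113.3 225. ] [389.6 266.9   0. ]
lemon 0.69 [488.9 115.3] [ 501.9 -381.3    0. ]
salt_shaker 0.78 [492.3 189. ] [ 368.1 -395.7    0. ]
```

```bash
python3 -c "
from workcell import ticket
print(ticket.close_job())"
```

```text
the job is handed in; nothing more can be done
None
```

The rolling pin was rolled into the groove and lies fully home (its axis measures about 41.6 mm above the worktop), and both turn-buttons point inward over its handles to within about 2°; the jars, lemon and shaker I re-measured had not moved. I handed the job in at about 31 s, but I viewed 11 pictures, one over your limit of 10.

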